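# Clamp the cleaning block with the cam knob

### The job

Lay the abrasive cleaning block flat in the nest of the bench holder, let go of it, and then turn the holder's bar knob clockwise, by feel, until the sprung jaw snaps forward and clamps the block. The cam comes up against a solid wall just after the jaw has snapped in, so stop turning there and do not wrench it. Leave the other things on the bench where they are.

Things in the scene. Friction and masses are not known exactly. Their poses are not given: they have to be found in the camera images.
- holder: Fixed aluminium plate 200 x 84 x 8 mm; origin at the centre of its underside on the table, x along its length; place and yaw vary. The nest is at its +x end. At its -x end a flat grey cover 66 x 82 mm (centre at x = -52 mm, top 28.5 mm above the table) hides the cam and carries the black bar knob.
- nest (a point): Centre of the nest's floor, 8 mm above the table, at x = 52.5 mm in the holder; axes as the holder's. The block's 60 mm length goes along x. Two rails along x, 30 mm apart at the floor with sloping tops, rise only 5 mm above the floor. End stop (13 mm high) has its face at x = +31.5 mm, the open jaw (14 mm high) at x = -33.5 mm: 65 mm apart.
- block_center (a point): Centre of the loose grey abrasive cleaning block, a plain bar 25 mm (its x) x 60 mm (its y) x 14 mm (its z, up), about 30 g; starts flat on the table to the right of the holder.
- knob (a joint): Knob angle (rad), grows clockwise seen from above. Starts at 0 to 0.3 (0 is a stop), stays where left. Friction about 0.1 Nm. The jaw drops in at a reading anywhere from 0.6 to 1.3: the cam's setting is hidden, find it by feel. As it drops, the follower pushes the knob on clockwise (up to 0.4 Nm); 0.1 to 0.2 rad later a solid wall stops the knob and the torque jumps.
- knob_axis (a point): Fixed point on the knob's vertical axis, x = -52 mm in the holder and 41 mm above the table; axes as the holder's. Wall and follower meet 24 mm from this axis: over 35 N there, about 0.8 Nm at the knob, spoils the cam; stop turning when the wall resists with 0.2 to 0.4 Nm.
- knob_grip (a point): On the knob's axis, 46 mm above the table, at the height to grip; turns with the knob. The bar is 46 mm long, 13 mm thick, its upright flat sides 36 to 57 mm above the table, over the knob's own disc (radius 21 mm, top 36 mm above the table). The bar's length lies 0.6 rad anticlockwise from this point's x axis.
- jaw (a joint): Travel (m) of the sprung steel jaw toward the nest: about 0 while the cam holds it open, about 0.005 when it has snapped forward on a block in the nest and pushed it to the end stop (0.008 with no block). The spring pushes with about 9 N. Its tail bar at the holder's -x end moves with it.
- flux_bottle: Bystander: small bottle with red needle cap, 27 x 88 mm, standing.
- masking_roll: Bystander: small black tape roll 62 x 19 mm, lying.
- solder_spool: Bystander: solder wire spool with blue flanges, 57 x 53 x 53 mm.
- tweezers: Bystander: steel tweezers 125 mm long, lying.
- driver: Bystander: small orange screwdriver 128 mm long, lying.
- stamp: Bystander: stamp with wooden grip, 19 x 26 x 56 mm, standing.
There are look-alikes about, which are no part of the job. What is meant by the part that bears block_center is not red, and is the smaller of those in its own colour.

How it is judged:
By the outcome, as a careful person would: the job done as asked, in the order asked, and still so for the second after the job is handed in, with the robot touching nothing.
It also fails if it takes over 72 s, if anything falls off the work surface, if the arm or the gripper's body presses on something with over 40 N, if the wrist force passes 120 N, or if a joint passes its speed limit or range.

### The arm

A 6-joint arm with a two-finger parallel gripper is mounted at the origin on a cart in front of the work surface, level with it; the furniture and walls round the work are solid. World frame = base frame: x ahead of the robot, y to its left, z up, the work surface at z = 0. Lengths are in m, angles in rad, forces in N, time in s.
With the tool pointing down it reaches from about 0.375 to 0.975 m from the base axis. Payload 3.8 kg.
Tool frame: the origin (TCP) lies midway between the tips of the shut fingers; the grasp point (between the pads) lies 19 mm behind it; z points along the fingers, y is the line along which they close (so a half turn about z gives the same grasp; the last joint's range is limited). The gripper opens to 85 mm and grips with 20 to 120 N. Pads are 22 mm wide; open, the fingers measure 114 mm over their backs; the gripper's body (76 mm by 85 mm) begins 54 mm behind the grasp point. The pads swing forward as they close: fully open they stand 13 mm farther back than shut.
Start: joints at [1.179, 0.264, 1.604, -0, 1.274, -0.037], TCP at [0.234, 0.633, 0.196] pointing down, gripper open.
Joint ranges: [-2.63, 2.63], [-0.94, 2.18], [0.31, 2.57], [-1.31, 4.45], [0, 2.66], [-2.55, 2.55]. Speed limits (rad/s): [2.57, 2.57, 3.14, 3.14, 3.14, 3.14].

### API

Orientations are given as a rotation vector (axis times angle).
In Python, from workcell import read_state, vision, ticket gives the robot as it stands. The module is installed in compiled form; this text tells all that it offers.
- The arm moves only by the tool jog_arm, never from a script. Its arguments are lists of equal length, an entry for each row: "turn": the turn, a rotation vector about the tool's x, y, z in rad, a list of three; "delta_pos": the shift along the tool's x, y, z in m, a list of three; "gripper": the finger opening in m, from 0 to 0.0854. In form: {"turn": [[rx, ry, rz], ...], "delta_pos": [[dx, dy, dz], ...], "gripper": [gripper, ...]}. A call has 1 to 20 rows; each row shifts and turns the commanded pose from where the row before left it, along the tool's axes as they then stand; what a row does not reach is not made up. A row lasts 1/12 s, in which the tool goes at most 41.7 mm and 7.16 degrees, less where a joint would pass 70% of its speed; a pose out of reach is approached as far as the arm can. A call with a gripper value outside its range is refused whole. The fingers move at their own pace and stop on an object; "grip_force" is the grip in N (left out, the last holds). Time passes only in rows, so rows that do not move let the fingers close. It gives the time, the measured TCP pose, the force, the opening and the grip force at its end, in the units of the state.
- read_state(): the state, without advancing time (a new reading comes with each control period).
- vision.read_camera(name): name is "scene" or "side" or "wrist"; returns the picture (480x640x3 uint8, red, green, blue); there is no depth.
- vision.calibration(name): a dict with "vfov" (degrees; the focal length in pixels is half the picture's height over the tangent of half this angle, whatever the lens; pixels are square), "cx", "cy" (the principal point, pixels), "dist" ([k1, k2, p1, p2, k3] as OpenCV has them; the pictures are not rectified), "R" (3x3) and "t" (3): a world point X has camera coordinates R X + t; the wrist camera has in their place "mount" (4x4, takes a point from camera to tool coordinates, whose origin is the TCP and whose axes are the flange's). Camera axes: x right, y down, z forward; pixel columns grow to the right and rows downward; lengths in m; the calibration is good to about 2 mm. A picture is of the moment at which its call begins: read the wrist's pose just before it. calibration takes no time and is no camera call.
- ticket.finish_job(): hands the job in; it is judged then, once.
The state is a dict: "time": time; "q": joint angles; "joint_vel": joint speeds; "joint_torque": joint torques, N m; "tool_pos": TCP position; "tcp_rot": TCP orientation; "wrist_force": force on the tool from outside, world axes, zero at the start; "torque": the same for the moment, N m; "width": opening from 0.0 (shut) to 1.0 (fully open); "grip_force": force on a finger pad.
Only numpy, scipy, OpenCV 4.12 (cv2) and the standard library are available. Lean on these libraries where they do the work, as an engineer would, in place of code of your own. Each camera call takes 0.05 s, during which the arm holds its last target. There are 200 camera calls.

## Working session

There is one attempt and no reset: what is moved stays moved. The work goes in short steps, Python scripts to look and compute and a tool call to move; the robot and the scene stay as the last step left them, time stands still between calls to the robot, and variables do not carry over. Pictures are saved under pics/ and viewed, at most 10 in all, crops included, and the job is handed in when it is done.

Besides the shell and the picture viewer there is one more tool, called by a JSON object that holds its "name" and its "arguments", one argument or row to a line. jog_arm: Moves the arm, as the interface text tells. Its arguments: {"type":"object","properties":{"turn":{"type":"array","items":{"type":"array","items":{"type":"number"}}},"delta_pos":{"type":"array","items":{"type":"array","items":{"type":"number"}}},"gripper":{"type":"array","items":{"type":"number"}},"grip_force":{"type":"number"}},"required":["turn","delta_pos","gripper"]}

```bash
mkdir -p pics
cat > h.py <<'E'
import numpy as np, cv2
from workcell import read_state, vision, ticket
from scipy.spatial.transform import Rotation as Rn
def snap(n,f):
    im=vision.read_camera(n); cv2.imwrite('pics/'+f,cv2.cvtColor(im,cv2.COLOR_RGB2BGR)); return im
def K(c):
    f=240/np.tan(np.radians(c['vfov'])/2); return np.array([[f,0,c['cx']],[0,f,c['cy']],[0,0,1]])
def ext(n,s=None):
    c=vision.calibration(n)
    if n!='wrist': return c,np.array(c['R']),np.array(c['t'])
    s=s or read_state(); T=np.eye(4); T[:3,:3]=Rn.from_rotvec(s['tcp_rot']).as_matrix(); T[:3,3]=s['tool_pos']
    M=np.linalg.inv(T@np.array(c['mount'])); return c,M[:3,:3],M[:3,3]
def back(n,px,z,s=None):
    c,R,t=ext(n,s); p=cv2.undistortPoints(np.array(px,float).reshape(-1,1,2),K(c),np.array(c['dist'])).reshape(-1,2)
    d=np.c_[p,np.ones(len(p))]@R; o=-R.T@t
    return o+d*((np.broadcast_to(z,len(p))-o[2])/d[:,2])[:,None]
def proj(n,X,s=None):
    c,R,t=ext(n,s); return cv2.projectPoints(np.array(X,float).reshape(-1,1,3),cv2.Rodrigues(R)[0],t,K(c),np.array(c['dist']))[0].reshape(-1,2)
E
python3 - <<'E'
from h import *
print(read_state()); 
for n in('scene','side','wrist'): snap(n,n+'0.png'); print(vision.calibration(n))
E
```

```text
{'time': 0.0, 'q': array([ 1.17913405e+00,  2.64755902e-01,  1.60535751e+00, -1.14569057e-05,
        1.27372568e+00, -3.68908084e-02]), 'joint_vel': array([ 0.00074021, -0.00149132, -0.00037737,  0.00142866,  0.00140046,
        0.00101713]), 'joint_torque': array([ 4.96079501e-04, -5.15098894e+01, -3.67318904e+01,  2.67577235e-05,
        1.29862136e-02,  9.94381963e-06]), 'tool_pos': array([0.23416899, 0.63221513, 0.19466919]), 'tcp_rot': array([-0.55426787, -3.09183533,  0.00345114]), 'wrist_force': array([-1.26218906, -0.08751707,  0.11092927]), 'torque': array([-0.0226468 , -0.01773189,  0.02168495]), 'grip_force': 0.0, 'width': 1.0061713517615394}
{'vfov': 44.64131742733957, 'cx': 316.7217929954439, 'cy': 246.21572475132353, 'dist': array([0.02917082, 0.        , 0.        , 0.        , 0.        ]), 'R': array([[ 0.51424223, -0.85761088, -0.00764873],
       [-0.5205943 , -0.30504754, -0.79745067],
       [ 0.68156914,  0.4140647 , -0.60333567]]), 't': array([-0.56802435,  0.27492097,  0.78591944])}
{'vfov': 52.76791800588124, 'cx': 319.1806055870315, 'cy': 239.00086399897117, 'dist': array([-0.10882725,  0.        ,  0.        ,  0.        ,  0.        ]), 'R': array([[-0.9171309 , -0.3982374 ,  0.01666962],
       [-0.21882667,  0.4681155 , -0.85614412],
       [ 0.3331453 , -0.78884399, -0.51646816]]), 't': array([0.41693235, 0.33981293, 0.43931737])}
{'vfov': 63.00347665137651, 'cx': 320.3640786131159, 'cy': 236.4265852459308, 'dist': array([-0.05977376,  0.        ,  0.        ,  0.        ,  0.        ]), 'mount': array([[-4.98098202e-04, -9.48085319e-01, -3.18015692e-01,
         8.30867248e-02],
       [ 9.99999844e-01, -5.52045257e-04,  7.95177087e-05,
        -4.10495469e-06],
       [-2.50948627e-04, -3.18015603e-01,  9.48085446e-01,
        -1.78430516e-01],
       [ 0.00000000e+00,  0.00000000e+00,  0.00000000e+00,
         1.00000000e+00]])}
```

View pics/scene0.png

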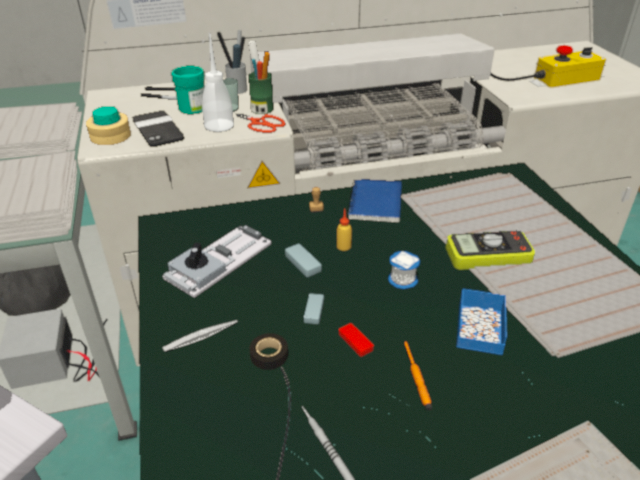

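View pics/side0.png

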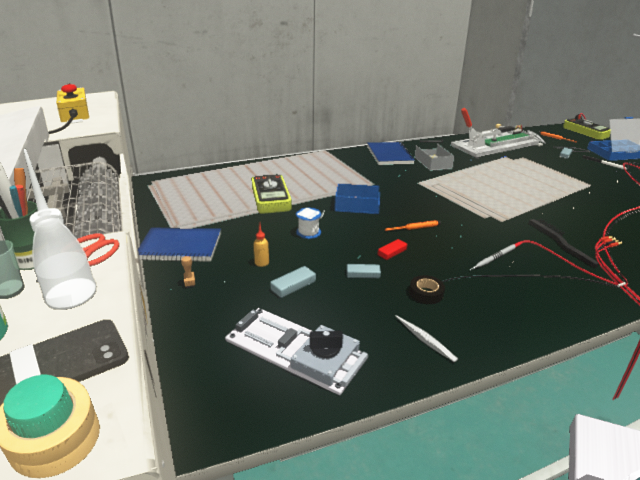

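The scene view shows three block look-alikes: a larger grey one at (303,260), a smaller grey one at (314,308) and a red one at (356,339). In the side view the two grey ones are at (293,281) and (364,271). I choose the smaller grey one at scene (314,308). The holder is at (218,260), with its knob at (196,256). Next I check the choice in one close crop.

Run:
```python
from h import *
a=cv2.imread('pics/scene0.png')[220:330,155:345]; cv2.imwrite('pics/c1.png',cv2.resize(a,None,fx=4.2,fy=4.2,interpolation=cv2.INTER_CUBIC))
a=cv2.imread('pics/side0.png')[255:400,215:395]; cv2.imwrite('pics/c2.png',cv2.resize(a,None,fx=4,fy=4,interpolation=cv2.INTER_CUBIC))
```

```text
(no output)
```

View pics/c1.png

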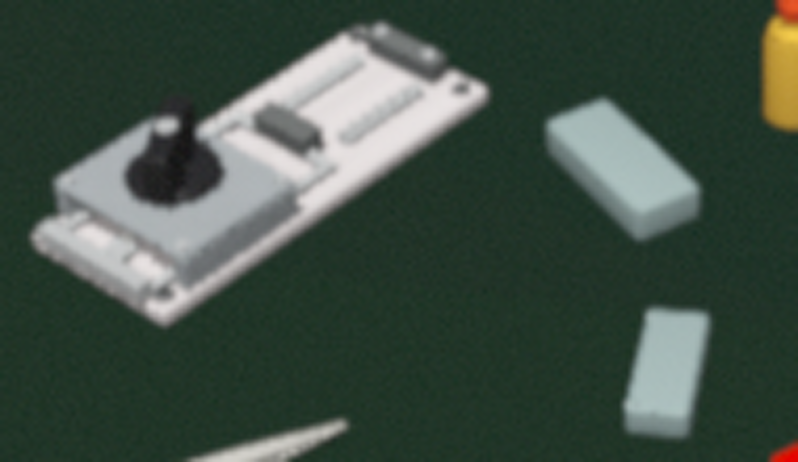

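View pics/c2.png

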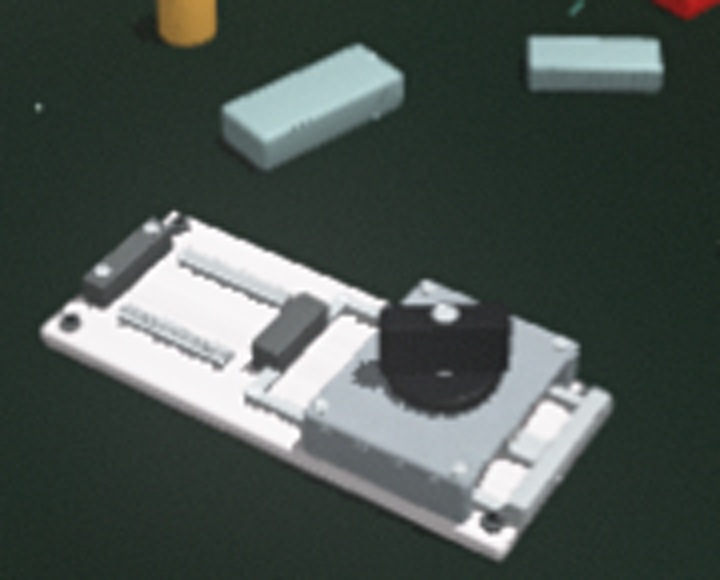

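The crops show two grey blocks. The smaller plain bar has its top centre near scene (314,306), and the larger one is near (303,258), so the smaller one is the target. The holder's nest is at its upper-right end in the scene view, and the bar knob is on the grey cover.

Run:
```python
from h import *
A=lambda p:np.array(p,float)/4.2+[155,220]
B=lambda p:np.array(p,float)/4+[215,255]
def rect(P):
    c=P.mean(0); e=[np.linalg.norm(P[(i+1)%4]-P[i]) for i in range(4)]
    return c.round(4),np.round(e,4),[round(float(np.degrees(np.arctan2(*(P[(i+1)%4]-P[i])[[1,0]]))),1) for i in range(4)]
print('small sc',rect(back('scene',A([(647,310),(709,314),(690,415),(627,408)]),.014)))
print('small si',rect(back('side',B([(528,37),(660,39),(662,68),(528,64)]),.014)))
print('big sc',rect(back('scene',A([(548,124),(603,99),(698,185),(640,215)]),.014)))
print('plate sc',rect(back('scene',A([(490,90),(165,320),(32,235),(360,25)]),.008)))
print('plate si',rect(back('side',B([(42,330),(503,553),(610,398),(175,212)]),.008)))
print('cover si',rect(back('side',B([(302,430),(470,498),(577,355),(425,282)]),.0285)))
print('bar si top ends z57',back('side',B([(380,306),(511,308)]),.057))
```

```text
small sc (array([ 0.517 , -0.3474,  0.014 ]), array([0.0256, 0.0595, 0.0251, 0.0579]), [-65.0, -156.8, 111.5, 23.8])
small si (array([ 0.5172, -0.3462,  0.014 ]), array([0.0607, 0.0233, 0.0602, 0.0217]), [-156.8, 109.6, 21.7, -69.3])
big sc (array([ 0.621 , -0.2601,  0.014 ]), array([0.0307, 0.0766, 0.0324, 0.0777]), [-21.7, -114.7, 160.0, 64.1])
plate sc (array([ 0.5441, -0.1222,  0.008 ]), array([0.2013, 0.0865, 0.2   , 0.0848]), [172.7, 81.2, -7.8, -97.9])
plate si (array([ 0.5445, -0.1184,  0.008 ]), array([0.1994, 0.0838, 0.1975, 0.0831]), [171.9, -96.3, -7.9, 82.4])
cover si (array([ 0.491 , -0.107 ,  0.0285]), array([0.0639, 0.0789, 0.0664, 0.0875]), [175.7, -96.8, -11.8, 84.7])
bar si top ends z57 [[ 0.51602814 -0.10719041  0.057     ]
 [ 0.47437357 -0.1250308   0.057     ]]
```

{"name": "jog_arm", "arguments": {
  "turn": [
    [0,0,0],
    [0,0,0],
    [0,0,0],
    [0,0,0],
    [0,0,0],
    [0,0,0],
    [0,0,0],
    [0,0,0],
    [0,0,0],
    [0,0,0],
    [0,0,0],
    [0,0,0],
    [0,0,0],
    [0,0,0],
    [0,0,0],
    [0,0,0],
    [0,0,0],
    [0,0,0],
    [0,0,0],
    [0,0,0]
  ],
  "delta_pos": [
    [-0.0235,-0.0318,0],
    [-0.0235,-0.0318,0],
    [-0.0235,-0.0318,0],
    [-0.0235,-0.0318,0],
    [-0.0235,-0.0318,0],
    [-0.0235,-0.0318,0],
    [-0.0235,-0.0318,0],
    [-0.0235,-0.0318,0],
    [-0.0235,-0.0318,0],
    [-0.0235,-0.0318,0],
    [-0.0235,-0.0318,0],
    [-0.0235,-0.0318,0],
    [-0.0235,-0.0318,0],
    [-0.0235,-0.0318,0],
    [-0.0235,-0.0318,0],
    [-0.0235,-0.0318,0],
    [-0.0235,-0.0318,0],
    [-0.0235,-0.0318,0],
    [-0.0235,-0.0318,0],
    [-0.0235,-0.0318,0]
  ],
  "gripper": [0.0854,0.0854,0.0854,0.0854,0.0854,0.0854,0.0854,0.0854,0.0854,0.0854,0.0854,0.0854,0.0854,0.0854,0.0854,0.0854,0.0854,0.0854,0.0854,0.0854]
}}

```text
time: 1.82
tool_pos: [0.4541, -0.1288, 0.1959]
tcp_rot: [0.555, 3.092, 0.0]
wrist_force: [1.0, 0.7, -0.1]
width: 1.002
grip_force: 0.0
```

{"name": "jog_arm", "arguments": {
  "turn": [
    [0,0,0],
    [0,0,0],
    [0,0,0],
    [0,0,0],
    [0,0,0],
    [0,0,0],
    [0,0,0.119],
    [0,0,0.119],
    [0,0,0.119],
    [0,0,0.119],
    [0,0,0.119],
    [0,0,0.119],
    [0,0,0.119],
    [0,0,0.119],
    [0,0,0.119],
    [0,0,0.119],
    [0,0,0.119],
    [0,0,0.119],
    [0,0,0.119],
    [0,0,0.119]
  ],
  "delta_pos": [
    [-0.0226,-0.0307,0],
    [-0.0226,-0.0307,0],
    [-0.0226,-0.0307,0],
    [-0.0226,-0.0307,0],
    [-0.0226,-0.0307,0],
    [-0.0226,-0.0307,0],
    [0,0,0],
    [0,0,0],
    [0,0,0],
    [0,0,0],
    [0,0,0],
    [0,0,0],
    [0,0,0],
    [0,0,0],
    [0,0,0],
    [0,0,0],
    [0,0,0],
    [0,0,0],
    [0,0,0],
    [0,0,0]
  ],
  "gripper": [0.0854,0.0854,0.0854,0.0854,0.0854,0.0854,0.0854,0.0854,0.0854,0.0854,0.0854,0.0854,0.0854,0.0854,0.0854,0.0854,0.0854,0.0854,0.0854,0.0854]
}}

```text
time: 3.48
tool_pos: [0.5171, -0.3463, 0.1955]
tcp_rot: [-2.665, -1.662, 0.001]
wrist_force: [0.2, 0.4, -0.1]
width: 1.002
grip_force: 0.0
```

{"name": "jog_arm", "arguments": {
  "turn": [
    [0,0,0.12],
    [0,0,0.12],
    [0,0,0.12],
    [0,0,0.12],
    [0,0,0.12],
    [0,0,0.12],
    [0,0,0],
    [0,0,0]
  ],
  "delta_pos": [
    [0,0,0.007],
    [0,0,0.007],
    [0,0,0.007],
    [0,0,0.007],
    [0,0,0.007],
    [0,0,0.007],
    [0,0,0],
    [0,0,0]
  ],
  "gripper": [0.0854,0.0854,0.0854,0.0854,0.0854,0.0854,0.0854,0.0854]
}}

```text
time: 4.15
tool_pos: [0.5169, -0.3461, 0.1532]
tcp_rot: [-3.076, -0.63, 0.002]
wrist_force: [0.3, 0.4, -0.1]
width: 0.999
grip_force: 0.0
```

Run:
```python
from h import *
s=read_state(); snap('wrist','w1.png'); import pickle; pickle.dump(s,open('s1.pkl','wb'))
R=Rn.from_rotvec(s['tcp_rot']).as_matrix(); print(s['time'],s['tool_pos'],R.round(3),s['q'].round(2))
c=np.array([.517,-.347,.014]); L=.03*np.array([np.cos(.4),np.sin(.4),0]); W=.0125*np.array([-np.sin(.4),np.cos(.4),0])
print(proj('wrist',[c+L+W,c+L-W,c-L-W,c-L+W],s))
```

```text
4.15 [ 0.5168689  -0.34614225  0.15316487] [[ 0.919  0.393 -0.001]
 [ 0.393 -0.919  0.001]
 [-0.001 -0.002 -1.   ]] [-0.63  0.2   1.77 -0.    1.18  0.54]
[[307.54656172 171.67682083]
 [338.35498809 171.79788508]
 [337.10986054 241.62422483]
 [307.99549784 241.51508664]]
```

View pics/w1.png

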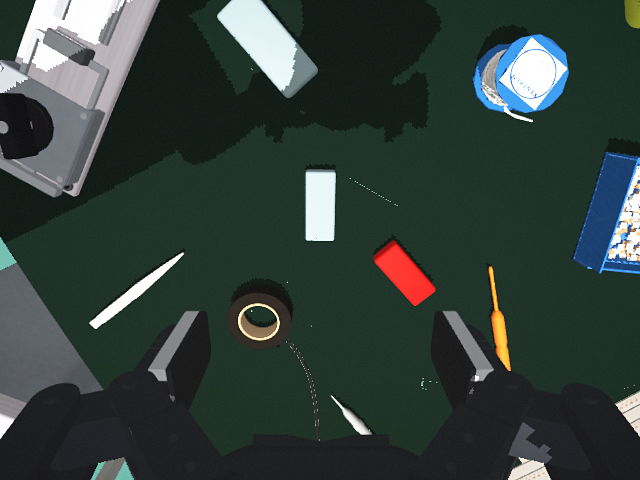

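The block's top is at wrist (306–335, 170–241), about 2 px from the prediction, and its edges line up with the fingers. I go down now with the fingers part-shut.

{"name": "jog_arm", "arguments": {
  "turn": [
    [0,0,0],
    [0,0,0],
    [0,0,0],
    [0,0,0],
    [0,0,0],
    [0,0,0],
    [0,0,0],
    [0,0,0],
    [0,0,0],
    [0,0,0],
    [0,0,0],
    [0,0,0],
    [0,0,0],
    [0,0,0],
    [0,0,0],
    [0,0,0]
  ],
  "delta_pos": [
    [0,-0.001,0.02],
    [0,0,0.02],
    [0,0,0.02],
    [0,0,0.02],
    [0,0,0.02],
    [0,0,0.02],
    [0,0,0.015],
    [0,0,0.007],
    [0,0,0.0037],
    [0,0,0],
    [0,0,0],
    [0,0,0],
    [0,0,0],
    [0,0,0],
    [0,0,0],
    [0,0,0]
  ],
  "gripper": [0.05,0.05,0.05,0.05,0.05,0.05,0.05,0.05,0.05,0.05,0.015,0.015,0.015,0.015,0.015,0.015],
  "grip_force": 30
}}

```text
time: 5.53
tool_pos: [0.5173, -0.3458, 0.0087]
tcp_rot: [3.078, 0.625, 0.001]
wrist_force: [-1.4, 0.7, 0.6]
width: 0.178
grip_force: 0.0
```

Run:
```python
from h import *
s=read_state(); print(s['width'],s['grip_force'],s['tool_pos'])
a=snap('wrist','w2.png'); b=snap('side','s2.png')[230:310,320:420]
a=cv2.cvtColor(np.hstack([cv2.resize(a[200:480,180:460],(400,400)),cv2.resize(b,(400,400))]),cv2.COLOR_RGB2BGR); cv2.imwrite('pics/w2c.png',a)
```

```text
0.1778062692606535 0.0 [ 0.51727998 -0.34579729  0.00873993]
```

View pics/w2c.png

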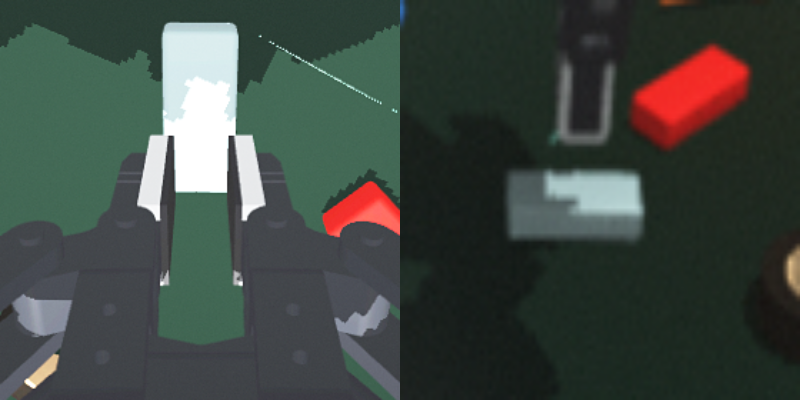

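The wrist view shows the fingers shut to 15 mm with the block's far end showing beyond the tips. The side view shows the finger end at about (365,258), above the block at (364,270). I compare this with where the TCP should project.

Run:
```python
from h import *
s=read_state(); p=s['tool_pos']; print('tcp side',proj('side',[p,p+[0,0,.02]]),'wrist',proj('wrist',[p,p+[0,0,.02]],s), 'scene',proj('scene',[p,p+[0,0,.02]]))
c=np.array([.517,-.346,.014]); L=.03*np.array([np.cos(.4),np.sin(.4),0]); W=.0125*np.array([-np.sin(.4),np.cos(.4),0])
print(proj('wrist',[c+L+W,c+L-W,c-L-W,c-L+W],s)); print('block side',proj('side',[c]))
R=Rn.from_rotvec(s['tcp_rot']).as_matrix(); print(proj('wrist',[p+R@[.011,.0075,0],p+R@[.011,-.0075,0],p+R@[.011,.0075,-.03]],s))
```

```text
tcp side [[363.38259798 270.66400391]
 [364.10196683 261.53069741]] wrist [[322.41365873 276.32169845]
 [322.66655135 294.66142155]] scene [[313.31518523 307.9110186 ]
 [313.18200071 299.13208651]]
[[296.08565391 221.93312955]
 [350.46799752 221.93958193]
 [347.46389163 334.98291749]
 [298.44399741 334.99994213]]
block side [[363.68329214 268.04111926]]
[[337.79803721 255.67962647]
 [307.08173569 255.70176829]
 [340.8779195  281.81691797]]
```

Run:
```python
from h import *
s=read_state(); p=s['tool_pos']; R=Rn.from_rotvec(s['tcp_rot']).as_matrix()
P=[p+R@np.array(v) for v in [(0,.0075,0),(0,-.0075,0),(0,.0075,-.019),(0,-.0075,-.019),(.038,.0425,-.073),(.038,-.0425,-.073),(-.038,.0425,-.073),(-.038,-.0425,-.073)]]
o=[]
for n in('side','scene'):
    im=cv2.resize(snap(n,n+'3.png'),None,fx=4,fy=4,interpolation=cv2.INTER_CUBIC)
    q=proj(n,P)*4+2
    for i,u in enumerate(q): cv2.circle(im,tuple(int(x) for x in u),4,[(255,0,0),(255,0,255),(255,255,0)][0 if i<2 else 1 if i<4 else 2],1 if i>3 else -1)
    c=(q[:4].mean(0)).astype(int); o.append(im[c[1]-330:c[1]+150,c[0]-200:c[0]+200])
cv2.imwrite('pics/dbg.png',cv2.cvtColor(np.hstack(o),cv2.COLOR_RGB2BGR))
```

```text
(no output)
```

View pics/dbg.png

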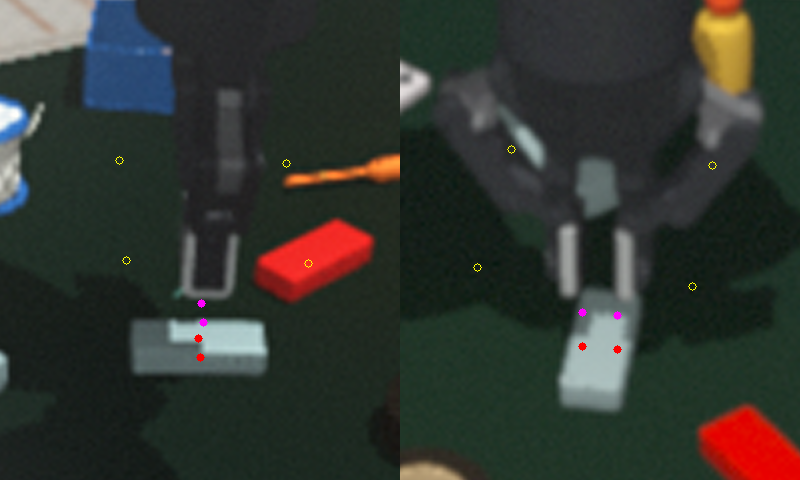

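The images agree that the real fingertips sit about 30 mm above the reported TCP, so the fingers closed above the block. I will open, go lower, and find the table by feel.

{"name": "jog_arm", "arguments": {
  "turn": [
    [0,0,0],
    [0,0,0],
    [0,0,0],
    [0,0,0],
    [0,0,0],
    [0,0,0],
    [0,0,0],
    [0,0,0],
    [0,0,0],
    [0,0,0]
  ],
  "delta_pos": [
    [0,0,0],
    [0,0,0],
    [0,0,0],
    [0,0,0],
    [0,0,0.006],
    [0,0,0.006],
    [0,0,0.006],
    [0,0,0],
    [0,0,0],
    [0,0,0]
  ],
  "gripper": [0.05,0.05,0.05,0.05,0.05,0.05,0.05,0.05,0.05,0.05]
}}

```text
time: 6.57
tool_pos: [0.5169, -0.3455, -0.0101]
tcp_rot: [-3.078, -0.625, 0.001]
wrist_force: [-0.6, -0.1, -0.1]
width: 0.587
grip_force: 0.0
```

{"name": "jog_arm", "arguments": {
  "turn": [
    [0,0,0],
    [0,0,0],
    [0,0,0],
    [0,0,0],
    [0,0,0],
    [0,0,0],
    [0,0,0],
    [0,0,0]
  ],
  "delta_pos": [
    [0,0,0],
    [0,0,0],
    [0,0,0],
    [0,0,0],
    [0,0,0],
    [0,0,0],
    [0,0,0],
    [0,0,0]
  ],
  "gripper": [0.015,0.015,0.015,0.015,0.015,0.015,0.015,0.015]
}}

```text
time: 7.23
tool_pos: [0.517, -0.3457, -0.0097]
tcp_rot: [3.079, 0.625, 0.0]
wrist_force: [-0.3, 0.3, -0.0]
width: 0.175
grip_force: 0.0
```

{"name": "jog_arm", "arguments": {
  "turn": [
    [0,0,0],
    [0,0,0],
    [0,0,0],
    [0,0,0],
    [0,0,0],
    [0,0,0],
    [0,0,0],
    [0,0,0],
    [0,0,0]
  ],
  "delta_pos": [
    [0,0,0],
    [0,0,0],
    [0,0,0],
    [0,0,0.002],
    [0,0,0.002],
    [0,0,0.002],
    [0,0,0.002],
    [0,0,0],
    [0,0,0]
  ],
  "gripper": [0.05,0.05,0.05,0.05,0.05,0.05,0.05,0.05,0.05]
}}

```text
time: 7.98
tool_pos: [0.5168, -0.3455, -0.0181]
tcp_rot: [-3.078, -0.625, 0.001]
wrist_force: [0.5, -0.4, 0.7]
width: 0.587
grip_force: 0.0
```

{"name": "jog_arm", "arguments": {
  "turn": [
    [0,0,0],
    [0,0,0],
    [0,0,0],
    [0,0,0],
    [0,0,0],
    [0,0,0],
    [0,0,0]
  ],
  "delta_pos": [
    [0,0,0],
    [0,0,0],
    [0,0,0],
    [0,0,0],
    [0,0,0],
    [0,0,0],
    [0,0,0]
  ],
  "gripper": [0.015,0.015,0.015,0.015,0.015,0.015,0.015]
}}

```text
time: 8.57
tool_pos: [0.5171, -0.3457, -0.0177]
tcp_rot: [3.079, 0.625, 0.0]
wrist_force: [0.3, 0.1, -0.1]
width: 0.177
grip_force: 0.0
```

{"name": "jog_arm", "arguments": {
  "turn": [
    [0,0,0],
    [0,0,0],
    [0,0,0],
    [0,0,0],
    [0,0,0],
    [0,0,0],
    [0,0,0],
    [0,0,0],
    [0,0,0]
  ],
  "delta_pos": [
    [0,0,0],
    [0,0,0],
    [0,0,0],
    [0,0,0.002],
    [0,0,0.002],
    [0,0,0.002],
    [0,0,0.002],
    [0,0,0],
    [0,0,0]
  ],
  "gripper": [0.05,0.05,0.05,0.05,0.05,0.05,0.05,0.05,0.05]
}}

```text
time: 9.32
tool_pos: [0.5168, -0.3454, -0.0261]
tcp_rot: [-3.078, -0.625, 0.001]
wrist_force: [-0.2, 0.1, 0.2]
width: 0.588
grip_force: 0.0
```

{"name": "jog_arm", "arguments": {
  "turn": [
    [0,0,0],
    [0,0,0],
    [0,0,0],
    [0,0,0],
    [0,0,0],
    [0,0,0],
    [0,0,0]
  ],
  "delta_pos": [
    [0,0,0],
    [0,0,0],
    [0,0,0],
    [0,0,0],
    [0,0,0],
    [0,0,0],
    [0,0,0]
  ],
  "gripper": [0.015,0.015,0.015,0.015,0.015,0.015,0.015]
}}

```text
time: 9.9
tool_pos: [0.5173, -0.3458, -0.0254]
tcp_rot: [3.078, 0.625, 0.001]
wrist_force: [0.5, -1.9, 1.1]
width: 0.276
grip_force: 29.6
```

It is gripped at 29.6 N, which puts the tips about 36 ± 4 mm behind the reported TCP. I lift clear of the bottle's height, carry it to the nest and turn.

{"name": "jog_arm", "arguments": {
  "turn": [
    [0,0,0],
    [0,0,0],
    [0,0,0],
    [0,0,0],
    [0,0,0],
    [0,0,0],
    [0,0,0],
    [0,0,0],
    [0,0,0],
    [0,0,0],
    [0,0,0.0895],
    [0,0,0.0895],
    [0,0,0.0895],
    [0,0,0.0895],
    [0,0,0.0895],
    [0,0,0.0895],
    [0,0,0]
  ],
  "delta_pos": [
    [0,0,-0.01],
    [0,0,-0.025],
    [0,0,-0.025],
    [0,0,-0.025],
    [0,0,-0.025],
    [0.0317,-0.034,0],
    [0.0317,-0.034,0],
    [0.0317,-0.034,0],
    [0.0317,-0.034,0],
    [0.0317,-0.034,0],
    [0,0,0],
    [0,0,0],
    [0,0,0],
    [0,0,0],
    [0,0,0],
    [0,0,0],
    [0,0,0]
  ],
  "gripper": [0.015,0.015,0.015,0.015,0.015,0.015,0.015,0.015,0.015,0.015,0.015,0.015,0.015,0.015,0.015,0.015,0.015]
}}

```text
time: 11.32
tool_pos: [0.5882, -0.1497, 0.0847]
tcp_rot: [-3.134, 0.217, 0.0]
wrist_force: [-0.2, -0.2, -0.6]
width: 0.276
grip_force: 29.6
```

Run:
```python
from h import *
s=read_state(); print(s['time'],s['width'],s['grip_force'],s['tool_pos'],s['tcp_rot'],s['wrist_force'])
import pickle; pickle.dump(s,open('s4.pkl','wb'))
a=snap('wrist','w4.png'); b=snap('side','s4.png')
c=lambda im,x,y,w,h,W,H:cv2.resize(im[y:y+h,x:x+w],(W,H),interpolation=cv2.INTER_CUBIC)
o=np.hstack([c(a,100,0,440,480,500,545),c(b,220,220,120,218,300,545)]); cv2.imwrite('pics/w4c.png',cv2.cvtColor(o,cv2.COLOR_RGB2BGR))
```

```text
11.3167 0.2759878064316616 29.598695933818817 [ 0.58817609 -0.14972366  0.08468935] [-3.13404889e+00  2.16966300e-01  3.05312118e-04] [-0.22238142 -0.20422837 -0.61476756]
```

View pics/w4c.png

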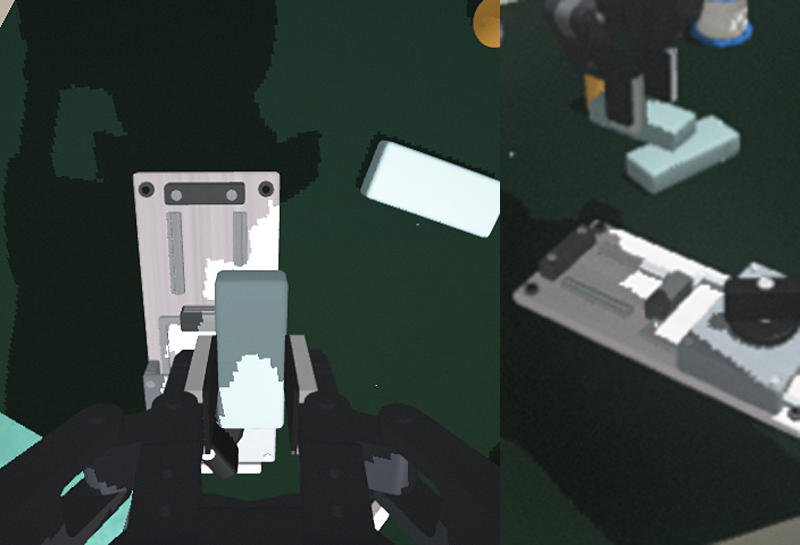

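The wrist view shows the block held square to the holder (crop (217–287, 271–430)) and about 25 mm short of the nest sideways. The rails are at crop columns 168–183 and 233–247, and the end stop is at row 203. I measure the offset.

Run:
```python
from h import *; import pickle
s=pickle.load(open('s4.pkl','rb')); p=s['tool_pos']; R=Rn.from_rotvec(s['tcp_rot']).as_matrix()
f=lambda q,z:(back('wrist',np.array(q,float)/1.136+[100,0],z,s)-p)@R   # in tool frame
print('tool yaw',np.degrees(np.arctan2(R[1,0],R[0,0])))
print('block top',f([(217,271),(287,271),(286,429),(217,429)],.124).round(4)[:,:2])
print('plate far',f([(134,172),(279,172)],.008).round(4)[:,:2])
print('rails in',f([(183,212),(184,294),(233,212),(233,265)],.013).round(4)[:,:2])
print('stop',f([(165,204),(244,204)],.021).round(4)[:,:2])
n=np.array([.596,-.127,.008]); print('nest est',((n-p)@R).round(4))
```

```text
tool yaw -7.920393673620915
block top [[ 0.0328 -0.0114]
 [ 0.0328  0.0117]
 [-0.0303  0.0131]
 [-0.0303 -0.013 ]]
plate far [[ 0.0528 -0.0664]
 [ 0.0526  0.0158]]
rails in [[ 0.0307 -0.0387]
 [-0.0195 -0.0405]
 [ 0.0306 -0.0102]
 [-0.0011 -0.0106]]
stop [[ 0.0368 -0.0472]
 [ 0.0367 -0.0038]]
nest est [ 0.0046 -0.0236  0.0767]
```

{"name": "jog_arm", "arguments": {
  "turn": [
    [0,0,0],
    [0,0,0],
    [0,0,0],
    [0,0,0],
    [0,0,0],
    [0,0,0],
    [0,0,0],
    [0,0,0],
    [0,0,0]
  ],
  "delta_pos": [
    [0.0035,-0.025,0],
    [0,0,0],
    [0,0,0.02],
    [0,0,0.02],
    [0,0,0.02],
    [0,0,0.015],
    [0,0,0.008],
    [0,0,0],
    [0,0,0]
  ],
  "gripper": [0.015,0.015,0.015,0.015,0.015,0.015,0.015,0.015,0.015]
}}

```text
time: 12.17
tool_pos: [0.5951, -0.1257, 0.0013]
tcp_rot: [-3.134, 0.213, 0.001]
wrist_force: [0.1, -0.9, -0.3]
width: 0.274
grip_force: 29.7
```

Run:
```python
from h import *; import pickle
s=read_state(); print(s['time'],s['tool_pos'],s['wrist_force'],s['tcp_rot']); pickle.dump(s,open('s5.pkl','wb'))
a=snap('wrist','w5.png'); b=snap('side','s5.png')
c=lambda im,x,y,w,h,W,H:cv2.resize(im[y:y+h,x:x+w],(W,H),interpolation=cv2.INTER_CUBIC)
o=np.hstack([c(a,200,150,240,300,440,550),c(b,220,240,160,245,360,550)]); cv2.imwrite('pics/w5c.png',cv2.cvtColor(o,cv2.COLOR_RGB2BGR))
```

```text
12.1667 [ 0.59514349 -0.12570541  0.00128467] [ 0.12242193 -0.91992237 -0.27047836] [-3.13432544e+00  2.12674801e-01  8.96353276e-04]
```

View pics/w5c.png

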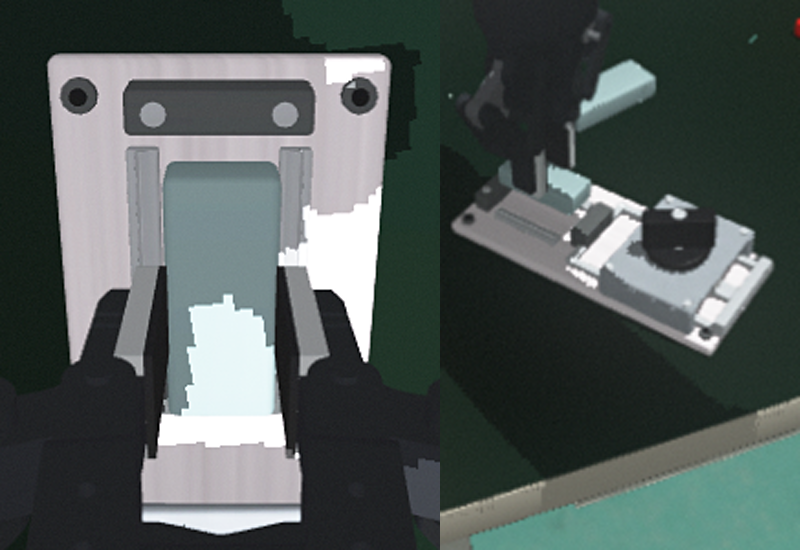

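The block hangs centred between the rails (block columns 163–280, plate centre 220). I check the gap to the stop numerically.

Run:
```python
from h import *; import pickle
s=pickle.load(open('s5.pkl','rb')); p=s['tool_pos']; R=Rn.from_rotvec(s['tcp_rot']).as_matrix()
f=lambda q,z:((back('wrist',np.array(q,float)/1.8333+[200,150],z,s)-p)@R).round(4)[:,:2]
print('block',f([(164,163),(280,163),(276,416),(168,416)],.0407))
print('stop',f([(124,135),(315,135)],.021)); print('far edge',f([(50,56),(390,56)],.008))
print('rail inner',f([(158,150),(160,264),(281,150),(280,240)],.013))
```

```text
block [[ 0.0327 -0.012 ]
 [ 0.0327  0.0118]
 [-0.0298  0.0125]
 [-0.0298 -0.0127]]
stop [[ 0.0328 -0.0227]
 [ 0.0328  0.0214]]
far edge [[ 0.0489 -0.0416]
 [ 0.0489  0.0406]]
rail inner [[ 0.0266 -0.0156]
 [-0.0042 -0.016 ]
 [ 0.0266  0.0143]
 [ 0.0026  0.0147]]
```

{"name": "jog_arm", "arguments": {
  "turn": [
    [0,0,0],
    [0,0,0],
    [0,0,0],
    [0,0,0],
    [0,0,0],
    [0,0,0]
  ],
  "delta_pos": [
    [-0.001,-0.0005,0],
    [0,0,0.007],
    [0,0,0.006],
    [0,0,0.003],
    [0,0,0.001],
    [0,0,0]
  ],
  "gripper": [0.015,0.015,0.015,0.015,0.015,0.015]
}}

```text
time: 12.77
tool_pos: [0.5942, -0.1249, -0.0162]
tcp_rot: [-3.134, 0.214, 0.001]
wrist_force: [1.5, 0.4, -1.0]
width: 0.278
grip_force: 29.6
```

{"name": "jog_arm", "arguments": {
  "turn": [
    [0,0,0],
    [0,0,0],
    [0,0,0]
  ],
  "delta_pos": [
    [0,0,0.001],
    [0,0,0],
    [0,0,0]
  ],
  "gripper": [0.015,0.015,0.015]
}}

```text
time: 13.02
tool_pos: [0.5943, -0.1249, -0.0168]
tcp_rot: [-3.134, 0.214, 0.0]
wrist_force: [1.2, 0.0, -0.5]
width: 0.279
grip_force: 29.6
```

{"name": "jog_arm", "arguments": {
  "turn": [
    [0,0,0],
    [0,0,0],
    [0,0,0],
    [0,0,0],
    [0,0,0],
    [0,0,0]
  ],
  "delta_pos": [
    [0,0,0.0006],
    [0,0,0],
    [0,0,0],
    [0,0,0],
    [0,0,0],
    [0,0,0]
  ],
  "gripper": [0.015,0.015,0.028,0.034,0.04,0.045]
}}

```text
time: 13.52
tool_pos: [0.5943, -0.125, -0.0173]
tcp_rot: [3.134, -0.214, -0.0]
wrist_force: [-1.0, -0.5, -0.1]
width: 0.529
grip_force: 0.0
```

{"name": "jog_arm", "arguments": {
  "turn": [
    [0,0,0],
    [0,0,0],
    [0,0,0],
    [0,0,0],
    [0,0,0],
    [0,0,0],
    [0,0,0],
    [0,0,0],
    [0,0,0]
  ],
  "delta_pos": [
    [0,0,0],
    [0,0,0],
    [0,0,-0.01],
    [0,0,-0.02],
    [0,0,-0.03],
    [0,0,-0.03],
    [0,0,-0.02],
    [0,0,0],
    [0,0,0]
  ],
  "gripper": [0.05,0.05,0.05,0.05,0.05,0.05,0.05,0.05,0.05]
}}

```text
time: 14.27
tool_pos: [0.5961, -0.1254, 0.0956]
tcp_rot: [3.133, -0.214, 0.008]
wrist_force: [-0.4, -0.3, -0.4]
width: 0.59
grip_force: 0.0
```

Run:
```python
from h import *; import pickle
s=read_state(); print(s['time'],s['tool_pos'],s['wrist_force'],s['torque'],s['tcp_rot'],s['q']); pickle.dump(s,open('s6.pkl','wb'))
a=snap('wrist','w6.png'); b=snap('side','s6.png')
c=lambda im,x,y,w,h,W,H:cv2.resize(im[y:y+h,x:x+w],(W,H),interpolation=cv2.INTER_CUBIC)
o=np.hstack([c(a,200,180,240,300,440,550),c(b,220,290,160,110,360,248)[:0] if 0 else np.vstack([c(b,220,290,160,120,360,270),c(vision.read_camera('scene'),160,220,120,93,360,280)])]); cv2.imwrite('pics/w6c.png',cv2.cvtColor(o,cv2.COLOR_RGB2BGR))
```

```text
14.2667 [ 0.59614672 -0.12542977  0.09555806] [-0.38205038 -0.30556593 -0.38223269] [-0.01870537 -0.00499079 -0.03492169] [ 3.13341383 -0.21366509  0.00754613] [-2.48249587e-01  2.18205569e-01  1.85345016e+00 -2.03782499e-05
  1.06504924e+00  1.45872425e+00]
```

View pics/w6c.png

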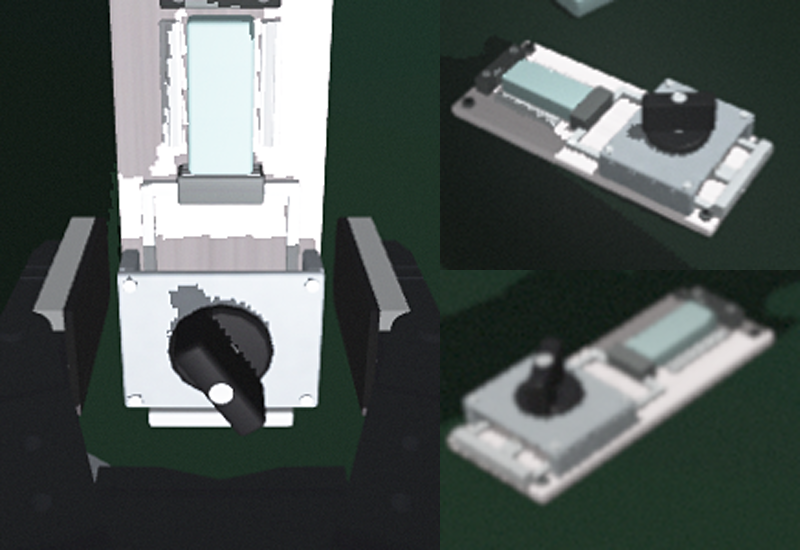

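The block lies flat between the rails, with the stop at its far end and the open jaw behind it. The knob's bar runs from upper left to lower right, with its centre dot at crop (220,392). I measure the knob.

Run:
```python
from h import *; import pickle
s=pickle.load(open('s6.pkl','rb')); p=s['tool_pos']; R=Rn.from_rotvec(s['tcp_rot']).as_matrix()
g=lambda q,z:back('wrist',np.array(q,float)/1.8333+[200,180],z,s).round(4)
f=lambda q,z:((g(q,z)-p)@R).round(4)
print('dot',g([(220,392)],.057)); print('cover',g([(120,272),(325,272),(318,407),(126,407)],.0285).mean(0))
print('disc',g([(170,345),(273,345)],.036).mean(0))
t=np.radians(-7.8);o=np.array([.5442,-.1203]); 
print('side bar ends',back('side',np.array([(643,95),(716,95)],float)/[2.25,2.25]+[220+(-440)/2.25,290],.057))
# bar edge fit: dark bar vs everything in wrist image hard; grad of bar from hand points
P=g([(177,358),(204,343),(243,432),(266,408)],.057); print(P, np.degrees(np.arctan2(*((P[0]+P[1]-P[2]-P[3])[[1,0]]))))
print('tool yaw',np.degrees(np.arctan2(R[1,0],R[0,0])))
a=cv2.imread('pics/w6.png',0)[340:425,280:355]
np.set_printoptions(linewidth=250); print(a[::3,::2])
```

```text
dot [[ 0.4924 -0.1106  0.057 ]]
cover [ 0.4931   -0.111575  0.0285  ]
disc [ 0.4975  -0.11185  0.036  ]
side bar ends [[ 0.5151402  -0.10597385  0.057     ]
 [ 0.47431452 -0.12455873  0.057     ]]
[[ 0.5097 -0.0972  0.057 ]
 [ 0.5148 -0.1078  0.057 ]
 [ 0.4725 -0.1166  0.057 ]
 [ 0.4827 -0.1266  0.057 ]] 28.8647206593778
tool yaw -7.801754896960641
[[238 237 238 ... 241 242 242]
 [238 238 238 ... 241 242 241]
 [238 239 238 ... 241 242 241]
 ...
 [ 45  40  42 ...  40  42  41]
 [ 42  42  45 ...  42  43  42]
 [ 41  43  41 ...  42  42  41]]
```

{"name": "jog_arm", "arguments": {
  "turn": [
    [0,0,0],
    [0,0,0],
    [0,0,0],
    [0,0,0],
    [0,0,-0.0968],
    [0,0,-0.0968],
    [0,0,-0.0968],
    [0,0,-0.0968],
    [0,0,-0.0968],
    [0,0,-0.0968],
    [0,0,0],
    [0,0,0]
  ],
  "delta_pos": [
    [-0.0261,0,0],
    [-0.0261,0,0],
    [-0.0261,0,0],
    [-0.0261,0,0],
    [0,0,0],
    [0,0,0],
    [0,0,0],
    [0,0,0],
    [0,0,0],
    [0,0,0],
    [0,0,0],
    [0,0,0]
  ],
  "gripper": [0.05,0.05,0.05,0.05,0.05,0.05,0.05,0.05,0.05,0.05,0.05,0.05]
}}

```text
time: 15.42
tool_pos: [0.4898, -0.1105, 0.0913]
tcp_rot: [-3.064, -0.688, 0.004]
wrist_force: [-0.7, -0.2, 0.4]
width: 0.585
grip_force: 0.0
```

Run:
```python
from h import *
s=read_state(); p=s['tool_pos']; R=Rn.from_rotvec(s['tcp_rot']).as_matrix()
print(s['time'],p,np.degrees(np.arctan2(R[1,0],R[0,0])),R[:,2],s['q'],s['torque'])
print('knob in tool',((np.array([.4929,-.1111,.046])-p)@R).round(4))
a=snap('wrist','w7.png')
# jaw reference: crop of tail bar in scene/side for later comparison
snap('side','j0.png')
```

```text
15.4167 [ 0.48976641 -0.11047295  0.09128747] 25.317218183633482 [-2.67256357e-03  7.71630239e-04 -9.99996131e-01] [-2.71485112e-01  3.08393754e-02  2.07371184e+00  3.09482045e-05
  1.03982304e+00  8.57428611e-01] [-1.14863556e-02  2.85235813e-02 -6.98392937e-05]
knob in tool [0.0027 0.002  0.0453]
```

{"name": "jog_arm", "arguments": {
  "turn": [
    [0,0,0],
    [0,0,0],
    [0,0,0],
    [0,0,0],
    [0,0,0],
    [0,0,0],
    [0,0,0],
    [0,0,0],
    [0,0,0]
  ],
  "delta_pos": [
    [0.0027,0.002,0],
    [0,0,0.02],
    [0,0,0.02],
    [0,0,0.02],
    [0,0,0.012],
    [0,0,0.008],
    [0,0,0.005],
    [0,0,0],
    [0,0,0]
  ],
  "gripper": [0.05,0.05,0.05,0.05,0.05,0.05,0.05,0.05,0.05]
}}

```text
time: 16.27
tool_pos: [0.4948, -0.1116, 0.0081]
tcp_rot: [3.064, 0.692, 0.001]
wrist_force: [-0.5, 0.2, 1.0]
width: 0.588
grip_force: 0.0
```

{"name": "jog_arm", "arguments": {
  "turn": [
    [0,0,0],
    [0,0,0],
    [0,0,0],
    [0,0,0],
    [0,0,0],
    [0,0,0],
    [0,0,0],
    [0,0,0],
    [0,0,0]
  ],
  "delta_pos": [
    [0,0,0],
    [0,0,0],
    [0,0,0],
    [0,0,0],
    [0,0,0],
    [0,0,0],
    [0,0,0],
    [0,0,0],
    [0,0,0]
  ],
  "gripper": [0.03,0.025,0.02,0.015,0.01,0.008,0.008,0.008,0.008],
  "grip_force": 30
}}

```text
time: 17.02
tool_pos: [0.4945, -0.1112, 0.0084]
tcp_rot: [-3.064, -0.693, -0.001]
wrist_force: [-1.8, 2.2, 6.5]
width: 0.143
grip_force: 31.9
```

```bash
cat > st.py <<'E'
from h import *
s=read_state(); R=Rn.from_rotvec(s['tcp_rot']).as_matrix()
print(round(s['time'],2),'p',s['tool_pos'].round(4),'yaw',round(float(np.arctan2(R[1,0],R[0,0])),4),'F',s['wrist_force'].round(1),'T',s['torque'].round(3),'g',s['grip_force'].__round__(1),'w',round(s['width']*.0854,4),'q6',s['q'][5].round(3))
E
python3 st.py
```

```text
17.02 p [ 0.4945 -0.1112  0.0084] yaw 0.4448 F [-1.8  2.2  6.5] T [0.419 0.274 0.084] g 31.9 w 0.0122 q6 0.855
```

{"name": "jog_arm", "arguments": {
  "turn": [
    [0,0,0],
    [0,0,0],
    [0,0,0],
    [0,0,0],
    [0,0,0],
    [0,0,0],
    [0,0,0],
    [0,0,0],
    [0,0,0],
    [0,0,0]
  ],
  "delta_pos": [
    [0,0,0],
    [0,0,0],
    [-0.0015,0,0],
    [0,0,0],
    [0,0,0],
    [0,0,0],
    [0,0,0],
    [0,0,0],
    [0,0,0],
    [0,0,0]
  ],
  "gripper": [0.025,0.025,0.025,0.02,0.016,0.01,0.008,0.008,0.008,0.008],
  "grip_force": 35
}}

```text
time: 17.85
tool_pos: [0.4926, -0.1121, 0.0076]
tcp_rot: [-3.064, -0.693, 0.001]
wrist_force: [-1.4, 0.3, 2.6]
width: 0.141
grip_force: 36.3
```

```bash
python3 st.py
```

```text
17.85 p [ 0.4926 -0.1121  0.0076] yaw 0.4447 F [-1.4  0.3  2.6] T [-0.036  0.29   0.076] g 36.3 w 0.0121 q6 0.853
```

{"name": "jog_arm", "arguments": {
  "turn": [
    [0,0,0.05],
    [0,0,0.05],
    [0,0,0.05],
    [0,0,0.05],
    [0,0,0],
    [0,0,0]
  ],
  "delta_pos": [
    [0,0,0],
    [0,0,0],
    [0,0,0],
    [0,0,0],
    [0,0,0],
    [0,0,0]
  ],
  "gripper": [0.008,0.008,0.008,0.008,0.008,0.008]
}}

```text
time: 18.35
tool_pos: [0.4925, -0.1117, 0.0077]
tcp_rot: [-3.117, -0.385, 0.001]
wrist_force: [-3.3, 1.7, -0.3]
width: 0.141
grip_force: 36.2
```

```bash
python3 st.py
```

```text
18.35 p [ 0.4925 -0.1117  0.0077] yaw 0.2455 F [-3.3  1.7 -0.3] T [ 0.318  0.509 -0.097] g 36.2 w 0.012 q6 1.052
```

{"name": "jog_arm", "arguments": {
  "turn": [
    [0,0,0.05],
    [0,0,0.05],
    [0,0,0.05],
    [0,0,0.05],
    [0,0,0.05],
    [0,0,0.05],
    [0,0,0],
    [0,0,0]
  ],
  "delta_pos": [
    [0,0,0],
    [0,0,0],
    [0,0,0],
    [0,0,0],
    [0,0,0],
    [0,0,0],
    [0,0,0],
    [0,0,0]
  ],
  "gripper": [0.008,0.008,0.008,0.008,0.008,0.008,0.008,0.008]
}}

```text
time: 19.02
tool_pos: [0.4924, -0.1112, 0.0076]
tcp_rot: [-3.139, 0.084, 0.001]
wrist_force: [-3.0, 4.7, 4.4]
width: 0.137
grip_force: 36.7
```

```bash
echo "print('th',round(.464-float(np.arctan2(R[1,0],R[0,0])),3),'tau6',s['joint_torque'][5].round(3))">>st.py; python3 st.py
```

```text
19.02 p [ 0.4924 -0.1112  0.0076] yaw -0.0537 F [-3.   4.7  4.4] T [0.762 0.296 0.014] g 36.7 w 0.0117 q6 1.351
th 0.518 tau6 0.045
```

{"name": "jog_arm", "arguments": {
  "turn": [
    [0,0,0.03],
    [0,0,0.02],
    [0,0,0]
  ],
  "delta_pos": [
    [0,0,0],
    [0,0,0],
    [0,0,0]
  ],
  "gripper": [0.008,0.008,0.008]
}}

```text
time: 19.27
tool_pos: [0.4924, -0.1112, 0.0076]
tcp_rot: [-3.136, 0.164, 0.002]
wrist_force: [-1.9, 4.7, 4.2]
width: 0.142
grip_force: 36.7
```

```bash
python3 st.py
```

```text
19.27 p [ 0.4924 -0.1112  0.0076] yaw -0.1043 F [-1.9  4.7  4.2] T [ 0.841  0.374 -0.034] g 36.7 w 0.0121 q6 1.402
th 0.568 tau6 0.176
```

{"name": "jog_arm", "arguments": {
  "turn": [
    [0,0,0.025],
    [0,0,0.025],
    [0,0,0]
  ],
  "delta_pos": [
    [0,0,0],
    [0,0,0],
    [0,0,0]
  ],
  "gripper": [0.008,0.008,0.008]
}}

```text
time: 19.52
tool_pos: [0.4925, -0.1111, 0.0076]
tcp_rot: [-3.131, 0.242, 0.002]
wrist_force: [-3.1, 4.8, 4.1]
width: 0.144
grip_force: 36.7
```

```bash
python3 st.py
```

```text
19.52 p [ 0.4925 -0.1111  0.0076] yaw -0.1546 F [-3.1  4.8  4.1] T [ 0.99   0.428 -0.007] g 36.7 w 0.0123 q6 1.452
th 0.619 tau6 0.172
```

{"name": "jog_arm", "arguments": {
  "turn": [
    [0,0,0.025],
    [0,0,0.025],
    [0,0,0]
  ],
  "delta_pos": [
    [0,0,0],
    [0,0,0],
    [0,0,0]
  ],
  "gripper": [0.008,0.008,0.008]
}}

```text
time: 19.77
tool_pos: [0.4924, -0.111, 0.0076]
tcp_rot: [-3.123, 0.321, 0.002]
wrist_force: [-1.5, 5.9, 3.5]
width: 0.139
grip_force: 36.7
```

```bash
python3 st.py
```

```text
19.77 p [ 0.4924 -0.111   0.0076] yaw -0.2046 F [-1.5  5.9  3.5] T [ 0.988  0.319 -0.065] g 36.7 w 0.0119 q6 1.502
th 0.669 tau6 0.179
```

{"name": "jog_arm", "arguments": {
  "turn": [
    [0,0,0.02],
    [0,0,0.02],
    [0,0,0]
  ],
  "delta_pos": [
    [0,0,0],
    [0,0,0],
    [0,0,0]
  ],
  "gripper": [0.008,0.008,0.008]
}}

```text
time: 20.02
tool_pos: [0.4925, -0.1109, 0.0076]
tcp_rot: [-3.116, 0.382, 0.002]
wrist_force: [-1.5, 5.7, 4.1]
width: 0.14
grip_force: 36.7
```

```bash
python3 st.py
```

```text
20.02 p [ 0.4925 -0.1109  0.0076] yaw -0.2442 F [-1.5  5.7  4.1] T [ 1.054  0.362 -0.012] g 36.7 w 0.012 q6 1.542
th 0.708 tau6 0.206
```

{"name": "jog_arm", "arguments": {
  "turn": [
    [0,0,0.02],
    [0,0,0.02],
    [0,0,0]
  ],
  "delta_pos": [
    [0,0,0],
    [0,0,0],
    [0,0,0]
  ],
  "gripper": [0.008,0.008,0.008]
}}

```text
time: 20.27
tool_pos: [0.4925, -0.1109, 0.0076]
tcp_rot: [-3.108, 0.445, 0.002]
wrist_force: [-2.4, 6.5, 3.7]
width: 0.143
grip_force: 36.6
```

```bash
python3 st.py
```

```text
20.27 p [ 0.4925 -0.1109  0.0076] yaw -0.2844 F [-2.4  6.5  3.7] T [ 1.104  0.452 -0.017] g 36.6 w 0.0123 q6 1.582
th 0.748 tau6 0.15
```

{"name": "jog_arm", "arguments": {
  "turn": [
    [0,0,0.02],
    [0,0,0.02],
    [0,0,0]
  ],
  "delta_pos": [
    [0,0,0],
    [0,0,0],
    [0,0,0]
  ],
  "gripper": [0.008,0.008,0.008]
}}

```text
time: 20.52
tool_pos: [0.4925, -0.1108, 0.0076]
tcp_rot: [-3.098, 0.507, 0.002]
wrist_force: [-2.7, 7.1, 4.4]
width: 0.14
grip_force: 36.6
```

```bash
python3 st.py
```

```text
20.52 p [ 0.4925 -0.1108  0.0076] yaw -0.3245 F [-2.7  7.1  4.4] T [ 1.173  0.393 -0.022] g 36.6 w 0.0119 q6 1.622
th 0.788 tau6 0.154
```

{"name": "jog_arm", "arguments": {
  "turn": [
    [0,0,0.02],
    [0,0,0.02],
    [0,0,0]
  ],
  "delta_pos": [
    [0,0,0],
    [0,0,0],
    [0,0,0]
  ],
  "gripper": [0.008,0.008,0.008]
}}

```text
time: 20.77
tool_pos: [0.4925, -0.1107, 0.0076]
tcp_rot: [-3.088, 0.569, 0.002]
wrist_force: [-0.9, 7.0, 4.2]
width: 0.138
grip_force: 36.7
```

```bash
python3 st.py
```

```text
20.77 p [ 0.4925 -0.1107  0.0076] yaw -0.3645 F [-0.9  7.   4.2] T [ 1.167  0.214 -0.047] g 36.7 w 0.0118 q6 1.662
th 0.829 tau6 0.146
```

{"name": "jog_arm", "arguments": {
  "turn": [
    [0,0,0.02],
    [0,0,0.02],
    [0,0,0]
  ],
  "delta_pos": [
    [0,0,0],
    [0,0,0],
    [0,0,0]
  ],
  "gripper": [0.008,0.008,0.008]
}}

```text
time: 21.02
tool_pos: [0.4925, -0.1106, 0.0076]
tcp_rot: [-3.075, 0.631, 0.002]
wrist_force: [-0.7, 7.1, 4.7]
width: 0.144
grip_force: 36.6
```

```bash
python3 st.py
```

```text
21.02 p [ 0.4925 -0.1106  0.0076] yaw -0.4046 F [-0.7  7.1  4.7] T [1.145 0.346 0.015] g 36.6 w 0.0123 q6 1.702
th 0.869 tau6 0.151
```

{"name": "jog_arm", "arguments": {
  "turn": [
    [0,0,0.02],
    [0,0,0.02],
    [0,0,0]
  ],
  "delta_pos": [
    [0,0,0],
    [0,0,0],
    [0,0,0]
  ],
  "gripper": [0.008,0.008,0.008]
}}

```text
time: 21.27
tool_pos: [0.4926, -0.1106, 0.0076]
tcp_rot: [-3.062, 0.692, 0.002]
wrist_force: [-1.8, 7.1, 3.4]
width: 0.143
grip_force: 36.6
```

```bash
python3 st.py
```

```text
21.27 p [ 0.4926 -0.1106  0.0076] yaw -0.4444 F [-1.8  7.1  3.4] T [1.224 0.266 0.068] g 36.6 w 0.0122 q6 1.742
th 0.908 tau6 0.21
```

{"name": "jog_arm", "arguments": {
  "turn": [
    [0,0,0.02],
    [0,0,0.02],
    [0,0,0]
  ],
  "delta_pos": [
    [0,0,0],
    [0,0,0],
    [0,0,0]
  ],
  "gripper": [0.008,0.008,0.008]
}}

```text
time: 21.52
tool_pos: [0.4926, -0.1105, 0.0076]
tcp_rot: [-3.048, 0.753, 0.002]
wrist_force: [-2.0, 7.3, 3.4]
width: 0.139
grip_force: 36.6
```

```bash
python3 st.py
```

```text
21.52 p [ 0.4926 -0.1105  0.0076] yaw -0.4846 F [-2.   7.3  3.4] T [ 1.292  0.247 -0.005] g 36.6 w 0.0119 q6 1.782
th 0.949 tau6 0.144
```

{"name": "jog_arm", "arguments": {
  "turn": [
    [0,0,0.02],
    [0,0,0.02],
    [0,0,0]
  ],
  "delta_pos": [
    [0,0,0],
    [0,0,0],
    [0,0,0]
  ],
  "gripper": [0.008,0.008,0.008]
}}

```text
time: 21.77
tool_pos: [0.4926, -0.1104, 0.0076]
tcp_rot: [-3.032, 0.814, 0.002]
wrist_force: [-2.1, 8.2, 4.2]
width: 0.141
grip_force: 36.8
```

```bash
python3 st.py
```

```text
21.77 p [ 0.4926 -0.1104  0.0076] yaw -0.5249 F [-2.1  8.2  4.2] T [ 1.266  0.177 -0.089] g 36.8 w 0.0121 q6 1.822
th 0.989 tau6 0.078
```

{"name": "jog_arm", "arguments": {
  "turn": [
    [0,0,0.02],
    [0,0,0.02],
    [0,0,0]
  ],
  "delta_pos": [
    [0,0,0],
    [0,0,0],
    [0,0,0]
  ],
  "gripper": [0.008,0.008,0.008]
}}

```text
time: 22.02
tool_pos: [0.4927, -0.1104, 0.0076]
tcp_rot: [-3.014, 0.875, 0.002]
wrist_force: [-1.9, 8.0, 3.7]
width: 0.139
grip_force: 36.6
```

```bash
python3 st.py
```

```text
22.02 p [ 0.4927 -0.1104  0.0076] yaw -0.5651 F [-1.9  8.   3.7] T [ 1.387  0.199 -0.152] g 36.6 w 0.0119 q6 1.862
th 1.029 tau6 0.032
```

{"name": "jog_arm", "arguments": {
  "turn": [
    [0,0,0.02],
    [0,0,0.02],
    [0,0,0]
  ],
  "delta_pos": [
    [0,0,0],
    [0,0,0],
    [0,0,0]
  ],
  "gripper": [0.008,0.008,0.008]
}}

```text
time: 22.27
tool_pos: [0.4928, -0.1103, 0.0076]
tcp_rot: [-2.996, 0.936, 0.002]
wrist_force: [-1.2, 8.2, 2.8]
width: 0.14
grip_force: 36.6
```

```bash
python3 st.py
```

```text
22.27 p [ 0.4928 -0.1103  0.0076] yaw -0.6055 F [-1.2  8.2  2.8] T [ 1.449  0.227 -0.31 ] g 36.6 w 0.012 q6 1.902
th 1.069 tau6 -0.075
```

{"name": "jog_arm", "arguments": {
  "turn": [
    [0,0,0.015],
    [0,0,0.015],
    [0,0,0]
  ],
  "delta_pos": [
    [0,0,0],
    [0,0,0],
    [0,0,0]
  ],
  "gripper": [0.008,0.008,0.008]
}}

```text
time: 22.52
tool_pos: [0.4928, -0.1103, 0.0076]
tcp_rot: [-2.982, 0.98, 0.002]
wrist_force: [-0.8, 9.3, 2.4]
width: 0.139
grip_force: 36.6
```

```bash
python3 st.py
```

```text
22.52 p [ 0.4928 -0.1103  0.0076] yaw -0.6352 F [-0.8  9.3  2.4] T [ 1.428  0.21  -0.246] g 36.6 w 0.0119 q6 1.932
th 1.099 tau6 -0.067
```

{"name": "jog_arm", "arguments": {
  "turn": [
    [0,0,0.015],
    [0,0,0.01],
    [0,0,0]
  ],
  "delta_pos": [
    [0,0,0],
    [0,0,0],
    [0,0,0]
  ],
  "gripper": [0.008,0.008,0.008]
}}

```text
time: 22.77
tool_pos: [0.4928, -0.1102, 0.0076]
tcp_rot: [-2.969, 1.017, 0.002]
wrist_force: [-1.2, 8.5, 4.0]
width: 0.143
grip_force: 36.6
```

```bash
python3 st.py
```

```text
22.77 p [ 0.4928 -0.1102  0.0076] yaw -0.6598 F [-1.2  8.5  4. ] T [ 1.45   0.158 -0.133] g 36.6 w 0.0122 q6 1.956
th 1.124 tau6 -0.019
```

{"name": "jog_arm", "arguments": {
  "turn": [
    [0,0,0.01],
    [0,0,0.01],
    [0,0,0]
  ],
  "delta_pos": [
    [0,0,0],
    [0,0,0],
    [0,0,0]
  ],
  "gripper": [0.008,0.008,0.008]
}}

```text
time: 23.02
tool_pos: [0.4928, -0.1102, 0.0076]
tcp_rot: [-2.959, 1.046, 0.002]
wrist_force: [-0.7, 8.6, 3.1]
width: 0.137
grip_force: 36.6
```

```bash
python3 st.py
```

```text
23.02 p [ 0.4928 -0.1102  0.0076] yaw -0.6797 F [-0.7  8.6  3.1] T [ 1.45   0.173 -0.076] g 36.6 w 0.0117 q6 1.976
th 1.144 tau6 -0.01
```

{"name": "jog_arm", "arguments": {
  "turn": [
    [0,0,0.01],
    [0,0,0.01],
    [0,0,0]
  ],
  "delta_pos": [
    [0,0,0],
    [0,0,0],
    [0,0,0]
  ],
  "gripper": [0.008,0.008,0.008]
}}

```text
time: 23.27
tool_pos: [0.4928, -0.1102, 0.0076]
tcp_rot: [-2.949, 1.076, 0.002]
wrist_force: [-0.8, 8.6, 3.2]
width: 0.138
grip_force: 36.6
```

```bash
python3 st.py
```

```text
23.27 p [ 0.4928 -0.1102  0.0076] yaw -0.6997 F [-0.8  8.6  3.2] T [ 1.49   0.134 -0.18 ] g 36.6 w 0.0118 q6 1.996
th 1.164 tau6 -0.013
```

{"name": "jog_arm", "arguments": {
  "turn": [
    [0,0,0.01],
    [0,0,0.01],
    [0,0,0]
  ],
  "delta_pos": [
    [0,0,0],
    [0,0,0],
    [0,0,0]
  ],
  "gripper": [0.008,0.008,0.008]
}}

```text
time: 23.52
tool_pos: [0.4928, -0.1102, 0.0076]
tcp_rot: [-2.938, 1.105, 0.002]
wrist_force: [-2.3, 8.5, 3.1]
width: 0.139
grip_force: 36.6
```

```bash
python3 st.py
```

```text
23.52 p [ 0.4928 -0.1102  0.0076] yaw -0.7194 F [-2.3  8.5  3.1] T [ 1.501  0.158 -0.08 ] g 36.6 w 0.0119 q6 2.016
th 1.183 tau6 0.061
```

{"name": "jog_arm", "arguments": {
  "turn": [
    [0,0,0.01],
    [0,0,0.01],
    [0,0,0]
  ],
  "delta_pos": [
    [0,0,0],
    [0,0,0],
    [0,0,0]
  ],
  "gripper": [0.008,0.008,0.008]
}}

```text
time: 23.77
tool_pos: [0.4928, -0.1102, 0.0076]
tcp_rot: [-2.927, 1.134, 0.002]
wrist_force: [-0.8, 8.8, 3.2]
width: 0.138
grip_force: 36.6
```

```bash
python3 st.py
```

```text
23.77 p [ 0.4928 -0.1102  0.0076] yaw -0.7394 F [-0.8  8.8  3.2] T [1.538 0.102 0.02 ] g 36.6 w 0.0118 q6 2.036
th 1.203 tau6 0.099
```

{"name": "jog_arm", "arguments": {
  "turn": [
    [0,0,0.01],
    [0,0,0.005],
    [0,0,0]
  ],
  "delta_pos": [
    [0,0,0],
    [0,0,0],
    [0,0,0]
  ],
  "gripper": [0.008,0.008,0.008]
}}

```text
time: 24.02
tool_pos: [0.4929, -0.1102, 0.0076]
tcp_rot: [-2.918, 1.156, 0.002]
wrist_force: [-1.0, 9.7, 3.0]
width: 0.14
grip_force: 36.6
```

```bash
python3 st.py
```

```text
24.02 p [ 0.4929 -0.1102  0.0076] yaw -0.7541 F [-1.   9.7  3. ] T [1.535 0.167 0.034] g 36.6 w 0.0119 q6 2.051
th 1.218 tau6 0.07
```

```bash
cat > jaw.py <<'E'
from h import *
im=snap('side','j1.png'); g=lambda a:cv2.cvtColor(a,cv2.COLOR_RGB2GRAY)
a=cv2.cvtColor(cv2.imread('pics/side0.png'),cv2.COLOR_BGR2GRAY); b=g(im)
for n,(x,y,w,h) in dict(jaw=(288,336,14,12),tail=(356,364,18,16),stop=(247,321,14,12),block=(265,325,12,10)).items():
    src=a if n!='block' else cv2.cvtColor(cv2.imread('pics/s6.png'),cv2.COLOR_BGR2GRAY)
    t=src[y-h:y+h,x-w:x+w]; r=cv2.matchTemplate(b[y-h-8:y+h+8,x-w-8:x+w+8],t,cv2.TM_CCOEFF_NORMED)
    _,m,_,(u,v)=cv2.minMaxLoc(r); q=r[v,:]; 
    sx=0 if not 0<u<16 else (q[u-1]-q[u+1])/(2*(q[u-1]-2*q[u]+q[u+1])); q=r[:,u]
    sy=0 if not 0<v<16 else (q[v-1]-q[v+1])/(2*(q[v-1]-2*q[v]+q[v+1]))
    print(n,round(m,3),'shift',round(u-8+sx,2),round(v-8+sy,2))
t=np.radians(-7.8); X=np.array([.4929,-.1111,.02]); d=np.array([np.cos(t),np.sin(t),0])
print('5 mm =',np.diff(proj('side',[X+.07*d,X+.075*d]),axis=0))
E
python3 jaw.py
```

```text
jaw 0.665 shift -2.33 -1.11
tail 0.939 shift 0.55 0.0
stop 0.761 shift -8 6.22
block 0.625 shift -1.36 -0.85
5 mm = [[-2.77898102 -1.24046367]]
```

The jaw has moved about 4.3 mm forward in the side image. I continue in small steps to the wall.

{"name": "jog_arm", "arguments": {
  "turn": [
    [0,0,0.01],
    [0,0,0.005],
    [0,0,0]
  ],
  "delta_pos": [
    [0,0,0],
    [0,0,0],
    [0,0,0]
  ],
  "gripper": [0.008,0.008,0.008]
}}

```text
time: 24.32
tool_pos: [0.4929, -0.1101, 0.0076]
tcp_rot: [-2.909, 1.178, 0.002]
wrist_force: [-0.3, 8.6, 3.1]
width: 0.144
grip_force: 36.6
```

```bash
python3 st.py
```

```text
24.32 p [ 0.4929 -0.1101  0.0076] yaw -0.7692 F [-0.3  8.6  3.1] T [1.561 0.116 0.006] g 36.6 w 0.0123 q6 2.066
th 1.233 tau6 0.069
```

{"name": "jog_arm", "arguments": {
  "turn": [
    [0,0,0.01],
    [0,0,0.01],
    [0,0,0]
  ],
  "delta_pos": [
    [0,0,0],
    [0,0,0],
    [0,0,0]
  ],
  "gripper": [0.008,0.008,0.008]
}}

```text
time: 24.57
tool_pos: [0.4929, -0.1101, 0.0076]
tcp_rot: [-2.897, 1.207, 0.002]
wrist_force: [-1.5, 9.3, 2.7]
width: 0.139
grip_force: 36.5
```

```bash
python3 st.py
```

```text
24.57 p [ 0.4929 -0.1101  0.0076] yaw -0.7894 F [-1.5  9.3  2.7] T [1.558 0.179 0.017] g 36.5 w 0.0119 q6 2.086
th 1.253 tau6 0.095
```

{"name": "jog_arm", "arguments": {
  "turn": [
    [0,0,0.01],
    [0,0,0.01],
    [0,0,0]
  ],
  "delta_pos": [
    [0,0,0],
    [0,0,0],
    [0,0,0]
  ],
  "gripper": [0.008,0.008,0.008]
}}

```text
time: 24.82
tool_pos: [0.4929, -0.1101, 0.0076]
tcp_rot: [-2.885, 1.236, 0.002]
wrist_force: [-0.6, 9.5, 3.1]
width: 0.14
grip_force: 36.5
```

```bash
python3 st.py; python3 jaw.py
```

```text
24.82 p [ 0.4929 -0.1101  0.0076] yaw -0.8094 F [-0.6  9.5  3.1] T [ 1.61   0.066 -0.01 ] g 36.5 w 0.012 q6 2.106
th 1.273 tau6 0.095
jaw 0.666 shift -2.32 -1.11
tail 0.939 shift 0.53 -0.0
stop 0.76 shift -8 6.21
block 0.625 shift -1.36 -0.85
5 mm = [[-2.77898102 -1.24046367]]
```

{"name": "jog_arm", "arguments": {
  "turn": [
    [0,0,0.01],
    [0,0,0.01],
    [0,0,0]
  ],
  "delta_pos": [
    [0,0,0],
    [0,0,0],
    [0,0,0]
  ],
  "gripper": [0.008,0.008,0.008]
}}

```text
time: 25.12
tool_pos: [0.493, -0.1101, 0.0076]
tcp_rot: [-2.873, 1.265, 0.002]
wrist_force: [-1.3, 8.2, 2.6]
width: 0.142
grip_force: 36.5
```

```bash
python3 st.py
```

```text
25.12 p [ 0.493  -0.1101  0.0076] yaw -0.8294 F [-1.3  8.2  2.6] T [ 1.557 -0.005 -0.009] g 36.5 w 0.0121 q6 2.126
th 1.293 tau6 0.095
```

{"name": "jog_arm", "arguments": {
  "turn": [
    [0,0,0.01],
    [0,0,0.005],
    [0,0,0]
  ],
  "delta_pos": [
    [0,0,0],
    [0,0,0],
    [0,0,0]
  ],
  "gripper": [0.008,0.008,0.008]
}}

```text
time: 25.37
tool_pos: [0.493, -0.11, 0.0076]
tcp_rot: [-2.863, 1.286, 0.002]
wrist_force: [-1.3, 9.6, 2.5]
width: 0.143
grip_force: 36.5
```

```bash
python3 st.py
```

```text
25.37 p [ 0.493  -0.11    0.0076] yaw -0.8441 F [-1.3  9.6  2.5] T [1.689 0.073 0.041] g 36.5 w 0.0122 q6 2.141
th 1.308 tau6 0.089
```

{"name": "jog_arm", "arguments": {
  "turn": [
    [0,0,0.01],
    [0,0,0.005],
    [0,0,0]
  ],
  "delta_pos": [
    [0,0,0],
    [0,0,0],
    [0,0,0]
  ],
  "gripper": [0.008,0.008,0.008]
}}

```text
time: 25.62
tool_pos: [0.493, -0.11, 0.0076]
tcp_rot: [-2.854, 1.307, 0.002]
wrist_force: [0.1, 9.0, 3.5]
width: 0.14
grip_force: 36.5
```

```bash
python3 st.py
```

```text
25.62 p [ 0.493  -0.11    0.0076] yaw -0.859 F [0.1 9.  3.5] T [1.577 0.041 0.085] g 36.5 w 0.0119 q6 2.156
th 1.323 tau6 0.145
```

{"name": "jog_arm", "arguments": {
  "turn": [
    [0,0,0.01],
    [0,0,0],
    [0,0,0]
  ],
  "delta_pos": [
    [0,0,0],
    [0,0,0],
    [0,0,0]
  ],
  "gripper": [0.008,0.008,0.008]
}}

```text
time: 25.87
tool_pos: [0.493, -0.11, 0.0076]
tcp_rot: [-2.847, 1.321, 0.002]
wrist_force: [-0.5, 10.3, 2.6]
width: 0.143
grip_force: 36.5
```

```bash
python3 st.py
```

```text
25.87 p [ 0.493  -0.11    0.0076] yaw -0.8687 F [-0.5 10.3  2.6] T [1.584 0.062 0.125] g 36.5 w 0.0122 q6 2.166
th 1.333 tau6 0.134
```

{"name": "jog_arm", "arguments": {
  "turn": [
    [0,0,0.01],
    [0,0,0],
    [0,0,0]
  ],
  "delta_pos": [
    [0,0,0],
    [0,0,0],
    [0,0,0]
  ],
  "gripper": [0.008,0.008,0.008]
}}

```text
time: 26.12
tool_pos: [0.493, -0.11, 0.0076]
tcp_rot: [-2.841, 1.335, 0.002]
wrist_force: [0.7, 10.0, 2.3]
width: 0.142
grip_force: 36.5
```

```bash
python3 st.py
```

```text
26.12 p [ 0.493  -0.11    0.0076] yaw -0.8786 F [ 0.7 10.   2.3] T [1.607 0.029 0.147] g 36.5 w 0.0122 q6 2.176
th 1.343 tau6 0.185
```

The resistance now rises with every step, so the cam is on the wall, and the jaw is already in. I stop turning, let go and lift straight off.

{"name": "jog_arm", "arguments": {
  "turn": [
    [0,0,0],
    [0,0,0],
    [0,0,0],
    [0,0,0],
    [0,0,0],
    [0,0,0],
    [0,0,0],
    [0,0,0],
    [0,0,0],
    [0,0,0],
    [0,0,0],
    [0,0,0]
  ],
  "delta_pos": [
    [0,0,0],
    [0,0,0],
    [0,0,0],
    [0,0,0],
    [0,0,-0.01],
    [0,0,-0.02],
    [0,0,-0.03],
    [0,0,-0.03],
    [0,0,-0.03],
    [0,0,-0.03],
    [0,0,0],
    [0,0,0]
  ],
  "gripper": [0.02,0.03,0.04,0.05,0.05,0.05,0.05,0.05,0.05,0.05,0.05,0.05]
}}

```text
time: 27.12
tool_pos: [0.4951, -0.1129, 0.1612]
tcp_rot: [-2.841, 1.338, -0.01]
wrist_force: [-0.2, -0.1, -1.0]
width: 0.581
grip_force: 0.0
```

```bash
python3 st.py; python3 jaw.py
python3 - <<'E'
from h import *
# nest check: stop and block edges on a row profile of the wrist & scene pictures along the holder's centre line
t=np.radians(-7.8); d=np.array([np.cos(t),np.sin(t),0]); n=np.array([.5964,-.1252,.022])
L=np.arange(-.046,.046,.002)
im=cv2.cvtColor(snap('scene','e1.png'),cv2.COLOR_RGB2GRAY); a=cv2.imread('pics/scene0.png',0)
print([(int(round(l*1000)),int(cv2.getRectSubPix(im,(1,1),tuple(map(float,q)))[0,0])) for l,q in zip(L,proj('scene',[n+d*l for l in L]))])
b=cv2.cvtColor(cv2.imread('pics/j1.png'),cv2.COLOR_BGR2GRAY); b0=cv2.imread('pics/s6.png',0)
for z in(b0,b): print([(int(round(l*1000)),int(cv2.getRectSubPix(z,(1,1),tuple(map(float,q)))[0,0])) for l,q in zip(L,proj('side',[n+d*l for l in L]))])
E
```

```text
27.12 p [ 0.4951 -0.1129  0.1612] yaw -0.8804 F [-0.2 -0.1 -1. ] T [0.027 0.068 0.024] g 0.0 w 0.0496 q6 2.178
th 1.344 tau6 -0.001
jaw 0.636 shift -2.3 -1.21
tail 0.941 shift 0.47 0.19
stop 0.751 shift -7.42 6.19
block 0.617 shift -1.22 -0.82
5 mm = [[-2.77898102 -1.24046367]]
[(-46, 69), (-44, 65), (-42, 65), (-40, 66), (-38, 68), (-36, 72), (-34, 77), (-32, 90), (-30, 101), (-28, 110), (-26, 113), (-24, 124), (-22, 128), (-20, 126), (-18, 121), (-16, 127), (-14, 132), (-12, 136), (-10, 137), (-8, 131), (-6, 132), (-4, 137), (-2, 142), (0, 150), (2, 158), (4, 168), (6, 172), (8, 161), (10, 149), (12, 140), (14, 137), (16, 129), (18, 119), (20, 114), (22, 114), (24, 108), (26, 104), (28, 100), (30, 93), (32, 84), (34, 74), (36, 68), (38, 65), (40, 60), (42, 53), (44, 41)]
[(-46, 71), (-44, 86), (-42, 110), (-40, 112), (-38, 108), (-36, 111), (-34, 109), (-32, 121), (-30, 177), (-28, 202), (-26, 199), (-24, 199), (-22, 199), (-20, 198), (-18, 197), (-16, 196), (-14, 199), (-12, 196), (-10, 196), (-8, 195), (-6, 195), (-4, 194), (-2, 193), (0, 193), (2, 191), (4, 191), (6, 189), (8, 191), (10, 189), (12, 189), (14, 189), (16, 189), (18, 189), (20, 188), (22, 188), (24, 188), (26, 187), (28, 147), (30, 79), (32, 54), (34, 57), (36, 55), (38, 55), (40, 55), (42, 51), (44, 36)]
[(-46, 146), (-44, 66), (-42, 55), (-40, 58), (-38, 59), (-36, 57), (-34, 58), (-32, 60), (-30, 59), (-28, 74), (-26, 100), (-24, 97), (-22, 94), (-20, 96), (-18, 91), (-16, 91), (-14, 96), (-12, 92), (-10, 91), (-8, 90), (-6, 91), (-4, 102), (-2, 99), (0, 103), (2, 109), (4, 113), (6, 179), (8, 185), (10, 115), (12, 100), (14, 101), (16, 93), (18, 89), (20, 91), (22, 90), (24, 89), (26, 89), (28, 90), (30, 89), (32, 76), (34, 59), (36, 55), (38, 55), (40, 55), (42, 52), (44, 43)]
```

The jaw is forward against the block, the block's far end has moved about 4 mm to the stop, and the arm is clear. I hand the job in.

```bash
python3 -c "
from workcell import ticket; print(ticket.finish_job())"
```

```text
the job is handed in; nothing more can be done
None
```

The smaller grey block lies flat in the nest, pushed up to the end stop by the jaw, which has snapped in about 4 mm. I stopped turning the knob when the wall began to resist, and handed the job in at about 27 s with the arm clear; the hand-in gave no verdict.

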